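# Line up the quarter-turn fastener and hold the filter cover home

## Robot

A 6-joint arm with a two-finger parallel gripper is mounted at the origin on the work surface. World frame = base frame: x ahead of the robot, y to its left, z up, the work surface at z = 0. Lengths are in mm, angles in rad, forces in N, time in s.
With the tool pointing down it reaches from about 350 to 875 mm from the base axis. Payload 4.2 kg.
Tool frame: the origin (TCP) lies at the very end of the fingers, on their centre line; the grasp point (between the pads) lies arm.hold_point_z behind it (arm.hold_point_z is the distance from the TCP to the grasp point, in mm); y points along the fingers, x is the direction in which the jaws open and shut, and the axes are right-handed (so a half turn about y gives the same grasp; the last joint's range is limited). The gripper opens to 85 mm and grips with 20 to 120 N. Pads are 22 mm wide; open, the fingers measure 114 mm over their backs; the gripper's body (76 mm by 85 mm) begins 54 mm behind the grasp point. The pads swing forward as they close: fully open they stand 13 mm farther back than shut.
Start: joints at [1.45, 0.385, 0.008, 0, -1.194, -0.259], TCP at [231.676, 580.453, 231.312] pointing down, gripper open.
Joint ranges: [-3.14, 3.14], [-1.21, 2.06], [-1.07, 1.41], [-3.16, 2.05], [-2.99, -0.16], [-3.1, 3.1]. Speed limits (rad/s): [2.79, 2.79, 3.14, 3.14, 3.14, 3.14].

## Interface

Orientations are given as a unit quaternion [x, y, z, w].
In Python, from bench import arm gives the robot as it stands.
- The arm moves only by the shell command python3 -m creep 'ROWS'. ROWS is JSON, a list of rows, each a list of 3 entries, a list of its own where there are three numbers: the shift along the world's x, y, z in mm, then the turn, a rotation vector about the world's x, y, z in rad, then the gripper command: -1 is shut, 1 is fully open, values between are in proportion. In form: [[[dx, dy, dz], [wx, wy, wz], jaw], ...]. A call has 1 to 12 rows; each row is the pose to reach, as a shift and turn from the pose commanded when the call began; what a row does not reach only later rows make up. A row lasts 1/12 s, in which the tool goes at most 41.7 mm and 7.16 degrees, less where a joint would pass 70% of its speed; a pose out of reach is approached as far as the arm can. A call with a gripper value outside its range is refused whole. The fingers move at their own pace and stop on an object; the grip force is fixed at half the most. Time passes only in rows, so rows that repeat a pose let the fingers close. It gives the time, the measured TCP pose, the force and the opening at its end, in the units of the state.
- arm.read_state(): the state, without advancing time (a new reading comes with each control period).
- arm.get_image(name): name is "side" or "top"; returns (picture, depth): 480x640x3 uint8, red, green, blue; 480x640 float32, mm along the optical axis (not along the pixel's ray), 0 where there is no reading.
- arm.camera_params(name): a dict with "camera_matrix" (3x3 intrinsics, pixels), "extrinsics" (4x4, takes a point from world to camera coordinates). Camera axes: x right, y down, z forward; pixel columns grow to the right and rows downward; lengths in mm; the calibration is good to about 2 mm. A picture is of the moment at which its call begins. camera_params takes no time and is no camera call.
- arm.job_done(): hands the job in, once; it reports no verdict.
The state is a dict: "clock": time; "joints": joint angles; "joint_vel": joint speeds; "joint_efforts": joint torques, N m; "position": TCP position; "ee_rot": TCP orientation; "contact_force": force on the tool from outside, world axes, zero at the start; "wrist_torque": the same for the moment, N m; "gripper_width": finger opening in mm.
Only numpy, scipy, OpenCV 4.12 (cv2) and the standard library are available. Lean on these libraries where they do the work, as an engineer would, in place of code of your own. Each camera call takes 0.05 s, during which the arm holds its last target.

## Task

Lift the steel canister off the filter unit's cover by its handle and stand it upright on the round green mat. Then turn the orange quarter-turn fastener until its black slot lines up with the two black marks on the cover, and press down on the blue pad until the cover is fully home against its frame. Finish while holding the cover pressed there, and do not disturb the tip rack, the amber jar or the dishes.

Things in the scene. Friction and masses are not known exactly. Their poses are not given: they have to be found in the camera images.
- filter_unit: fixed white bench-top filter unit, 200 (its x) by 300 (its y) by 78 mm high, with a 16 mm wide aluminium frame round its top; origin at the centre of its underside on the bench, z up. The grey cover (164 by 264 mm) floats inside the frame, its top 86 mm above the bench when up and 78 mm (flush with the frame) when home. The fastener's axis is at unit x 0, y -75 mm; the blue pad's centre at x 0, y +70 mm
- cover (a joint): how far the cover is pressed down, m: 0 up (start), 0.008 fully home. Springs push it up: it starts to move at about 9 N and needs about 15 N at full depth, and springs back up when let go. A cross bar on the fastener's shank stops the cover within about 1 mm unless the slot is aligned, then it drops into the frame
- press_pad: blue square pad glued on the cover, 90 by 90 by 3 mm, moves with the cover; origin at the centre of its underside; its top is 3 mm above that (89 mm above the bench with the cover up, 81 mm when home). Press here
- fastener (a joint): angle of the fastener about the vertical, rad, positive anticlockwise from above: 0 = slot aligned with the marks (parallel to the unit's y axis); starts somewhere between 0.75 and 1.4, so turn it clockwise; travel -0.6 to 1.6, no stop or detent at 0; about 0.06 N m of friction, it stays where left
- fastener_grip (a point): grip point of the fastener: on its axis, 20 mm above the cover's top. The orange grip bar is 12 wide, 46 long, and reaches from 4 to 30 mm above the cover, on a steel disc of 50 mm diameter and 4 mm thick; black slot line along its top. This point's y axis runs along the bar, x across it
- canister: closed steel canister, 72 mm diameter, 92 mm high without the handle, 0.28 to 0.56 kg, blue band; starts standing on the blue pad; origin at the centre of its underside, z up
- canister_handle (a point): middle of the canister's rigid black bail handle, 138 mm above the canister's underside: a round bar of 10 mm diameter, level for 52 mm along this point's y axis, about 41 mm clear above the lid
- mat: fixed round green mat, 104 mm diameter, 4 mm thick, on the bench left or right of the unit; origin at the centre of its underside
- tip_rack: loose pipette-tip rack, 85 by 120 by 60 mm, on the other side of the unit from the mat; bystander, origin under its centre
- jar: loose amber jar, 56 mm diameter, 85 mm high; bystander, origin under its centre
- dishes: loose stack of three clear dishes, 92 mm diameter, 41 mm high; bystander, origin under its centre
Mind the look-alikes: they are no part of the job. What is shaped like the canister but pink or purple is not meant.

How it is judged (in metres and radians):
On the way, in this order (a step that is already met when the one before it is completed fails the run):
1. the canister stands upright on the green mat, let go (horizontal distance between canister and mat below 0.035 m and height (world z) of canister below 0.008 m and angle between canister's own z axis and vertical below 0.1 rad and linear speed of canister below 0.03 m/s and contact force between the fingers and canister below 0.1 N), for 0.2 s.
2. the fastener's slot is lined up with the marks and stays there (value of joint fastener between -0.15 and 0.15 rad and velocity of joint fastener between -0.1 and 0.1 rad/s), for 0.2 s.
At the end, for the whole second after the job is handed in: the fingers press the blue pad with more than 6 N and the cover is at least 6.5 of its 8 mm down; the slot is within 0.18 rad of the marks; the canister stands upright (within 0.1 rad), at rest and untouched on the mat, its centre within 35 mm of the mat's centre (all of step 1 and value of joint cover above 0.0065 m and contact force between the fingers and press_pad above 6 N and value of joint fastener between -0.18 and 0.18 rad and contact force between anything else and canister above 0.5 N and contact force between the arm and canister below 0.1 N); the arm keeps its last pose, push and grip.
It fails at once if the canister is tipped over (angle between canister's own z axis and vertical above 0.8 rad).
It fails at once if the tip rack, jar or dishes are moved more than 30 mm (distance of any of tip_rack, jar, dishes from where it was at the start of the episode above 0.03 m).
It also fails if it takes over 64 s, if anything falls off the work surface, if the arm or the gripper's body presses on something with over 40 N, if the wrist force passes 120 N, or if a joint passes its speed limit or range.

## Working session

There is one attempt and no reset: what is moved stays moved. The work goes in short steps, Python scripts to look and compute and a shell command to move; the robot and the scene stay as the last step left them, time stands still between calls to the robot, and variables do not carry over. Pictures are saved under pics/ and viewed, and the job is handed in when it is done.

```bash
mkdir -p pics; ls; cat > h.py <<'E'
import numpy as np, cv2
from bench import arm
def snap(n,tag):
    im,d=arm.get_image(n); np.savez(f'{tag}.npz',im=im,d=d); cv2.imwrite(f'pics/{tag}.png',im[:,:,::-1]); return im,d
def world(n,d,u,v):
    p=arm.camera_params(n);K=np.array(p['camera_matrix']);T=np.linalg.inv(np.array(p['extrinsics']))
    u=np.asarray(u,float);v=np.asarray(v,float)
    c=np.stack([(u-K[0,2])/K[0,0]*d,(v-K[1,2])/K[1,1]*d,d,np.ones_like(d)],-1)
    return (c@T.T)[...,:3]
def cloud(n,d):
    v,u=np.mgrid[0:480,0:640]; return world(n,d.astype(float),u,v)
E
python3 - <<'E'
from h import *
for n in('side','top'): snap(n,n+'0')
s=arm.read_state(); print(s, arm.hold_point_z)
E
```

```text
pics
{'clock': 0.1, 'joints': array([ 1.44960448e+00,  3.85486539e-01,  6.73335756e-03, -4.35510771e-04,
       -1.19397391e+00, -2.58606571e-01]), 'joint_vel': array([-0.00084725, -0.001438  ,  0.00205328,  0.00017457, -0.00107555,
        0.00127018]), 'joint_efforts': array([-1.15541065e-03, -3.93318880e+01,  1.88931924e+01,  4.19804737e+00,
       -2.57233754e-03,  7.56970508e-06]), 'position': array([231.4943513 , 579.98046413, 230.31532878]), 'ee_rot': array([ 0.39714078, -0.58500249,  0.58584384, -0.39602814]), 'contact_force': array([-0.5301513 , -0.41321468,  0.58598648]), 'wrist_torque': array([-0.01052009, -0.04684192,  0.01688436]), 'gripper_width': 85.16279388066876} 18.700000000000003
```

View pics/side0.png

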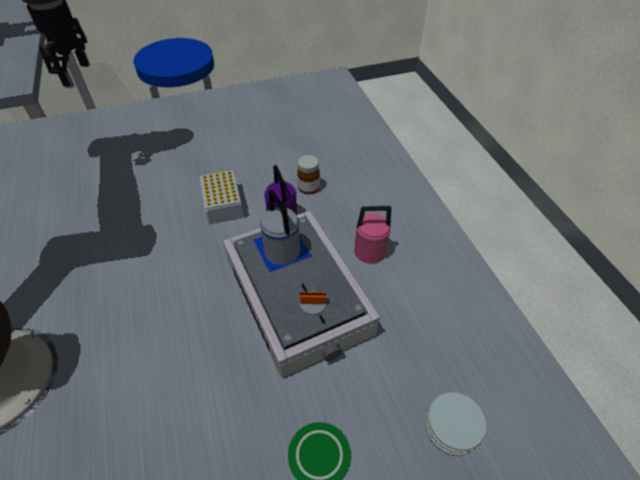

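View pics/top0.png

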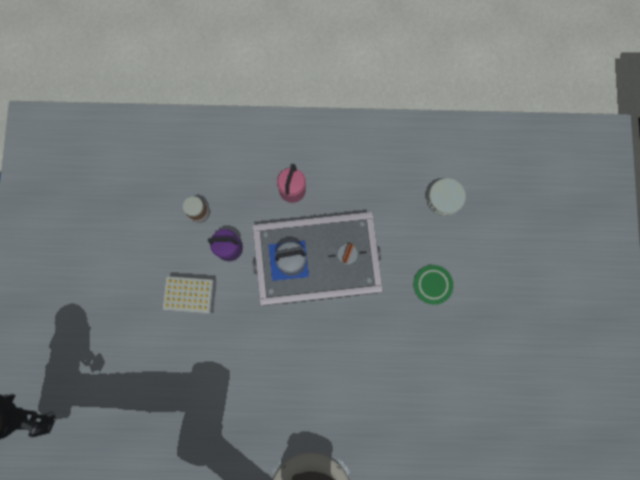

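```bash
python3 - <<'E'
from h import *
from scipy.spatial.transform import Rotation as R
print(np.round(R.from_quat(arm.read_state()['ee_rot']).as_matrix(),3))
for n in('side','top'):
    T=np.linalg.inv(np.array(arm.camera_params(n)['extrinsics']));print(n,np.round(T,2).tolist(),arm.camera_params(n)['camera_matrix'])
E
```

```text
[[-0.371 -0.001  0.929]
 [-0.929 -0.002 -0.371]
 [ 0.002 -1.     0.   ]]
side [[0.95, -0.24, 0.2, 449.78], [-0.31, -0.72, 0.61, -513.61], [0.0, -0.65, -0.76, 798.67], [0.0, 0.0, 0.0, 1.0]] [[456.99873877   0.         318.18567427]
 [  0.         456.99873877 240.85034496]
 [  0.           0.           1.        ]]
top [[0.02, -0.99, 0.15, 421.77], [-1.0, -0.02, 0.0, 11.38], [0.0, -0.15, -0.99, 1366.16], [0.0, 0.0, 0.0, 1.0]] [[525.94385445   0.         310.41649808]
 [  0.         525.94385445 243.72068327]
 [  0.           0.           1.        ]]
```

Candidates for the canister: grey body with a blue band at side (280,240) / top (290,258); pink at side (372,240) / top (291,185); purple at side (281,197) / top (226,244). The description fits the grey one, which stands on the blue pad. I'll check it in a crop and measure.

```bash
python3 - <<'E'
from h import *
a=np.load('side0.npz')['im'];b=np.load('top0.npz')['im']
c1=cv2.resize(a[150:390,210:400],(475,600),interpolation=cv2.INTER_CUBIC)
cv2.imwrite('pics/cropside.png',c1[:,:,::-1])
c2=cv2.resize(b[200:310,240:390],(750,550),interpolation=cv2.INTER_CUBIC)
cv2.imwrite('pics/croptop.png',c2[:,:,::-1])
for n in('side','top'):
    z=np.load(n+'0.npz');im=z['im'];d=z['d'];P=cloud(n,d)
    hsv=cv2.cvtColor(im,cv2.COLOR_RGB2HSV);H,S,V=[hsv[...,i].astype(int) for i in range(3)]
    ok=d>0
    def st(name,m,zr=None):
        m=m&ok
        if zr: m=m&(P[...,2]>zr[0])&(P[...,2]<zr[1])
        q=P[m]
        if len(q)<5: print(n,name,len(q));return
        print(n,name,len(q),'med',np.round(np.median(q,0),1),'min',np.round(np.percentile(q,2,axis=0),1),'max',np.round(np.percentile(q,98,axis=0),1))
        return q
    reg=(P[...,0]>250)&(P[...,0]<800)&(P[...,1]>-450)
    q=st('mat',(H>50)&(H<75)&(S>150)&reg,(-5,20))
    if q is not None: print(cv2.minEnclosingCircle(q[:,:2].astype(np.float32)))
    q=st('orange',(H<14)&(S>180)&(V>100)&reg,(80,140))
    if q is not None:
        c=q[:,:2];c0=c.mean(0);u,s,vt=np.linalg.svd(c-c0);print('orange dir',vt[0],np.degrees(np.arctan2(vt[0][1],vt[0][0])),c0)
    q=st('pad',(H>100)&(H<125)&(S>150)&reg,(75,100))
    fr=(P[...,2]>70)&(P[...,2]<84)&reg&(S<60)&(V>130)&ok
    q=st('frame',fr)
    if q is not None: print(cv2.minAreaRect(q[:,:2].astype(np.float32)))
    near=(abs(P[...,0]-400)<300)&(P[...,2]>190)&(P[...,2]<260)&reg&(abs(P[...,1])<350)
    q=st('z>190',near)
    for nm,r in(('dish',(H>80)&(S<60)),):pass
E
```

```text
side mat 2327 med [ 521.8 -306.1    4.6] min [ 473.8 -347.4    2. ] max [ 566.2 -261.6    7.4]
((519.6060180664062, -307.8597717285156), 51.36690902709961)
side orange 74 med [582.  -82.  115.4] min [562.6 -89.3 112.1] max [602.  -74.4 117.6]
orange dir [ 0.9467243  -0.32204517] -18.786653201184702 [582.26949483 -81.6986794 ]
side pad 435 med [540.   39.1  89.2] min [518.   17.8  86.2] max [610.9 102.2  92.3]
side frame 2709 med [561.8 -62.4  78.3] min [ 464.5 -158.3   75.6] max [687.  150.5  81.5]
((579.5404052734375, 85.23985290527344), (507.2484436035156, 249.83831787109375), 86.51420593261719)
side z>190 289 med [564.3  48.8 226.6] min [553.5  25.3 191.4] max [573.1  84.9 233.1]
top mat 0
top orange 0
top pad 292 med [541.6  99.7  89.9] min [523.1  24.6  84.5] max [608.7 113.9  95.5]
top frame 2224 med [571.7   8.   78.7] min [ 465.9 -154.2   73.4] max [693.6 304.9  83.4]
((582.46337890625, 87.13763427734375), (508.3487243652344, 250.36351013183594), 86.5196762084961)
top z>190 144 med [565.8  61.1 231. ] min [556.   29.1 195.5] max [573.9  92.  236.5]
```

View pics/cropside.png

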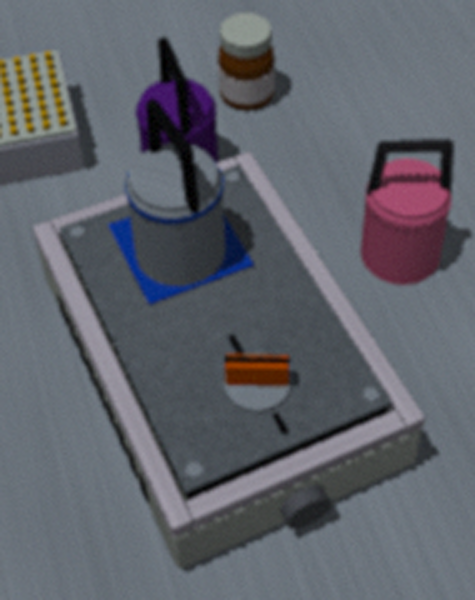

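View pics/croptop.png

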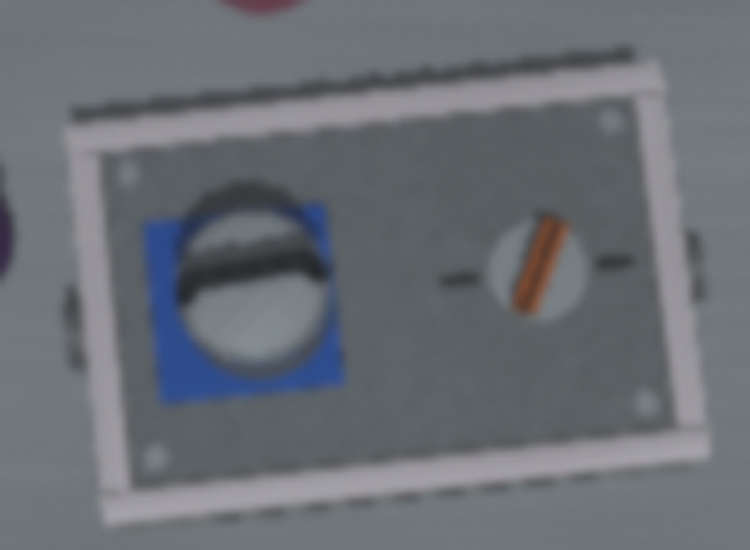

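The crops confirm it: the grey canister with the blue rim band stands on the blue pad (cropside (175,215)), and the pink and purple ones stand off the unit. The fastener bar is at croptop (542,265) and the marks are at (458,280) and (612,263). Next I'll refine the poses from both views.

```bash
cat > m.py <<'E'
from h import *
def line(q):
    c0=q[:,:2].mean(0);vt=np.linalg.svd(q[:,:2]-c0)[2];p=(q[:,:2]-c0)@vt[0]
    a=np.degrees(np.arctan2(vt[0][1],vt[0][0]))%180
    return c0,a,p.min(),p.max(), c0+vt[0]*(p.min()+p.max())/2
def rep(tag,n):
    z=np.load(tag);im=z['im'];d=z['d'];P=cloud(n,d)
    hsv=cv2.cvtColor(im,cv2.COLOR_RGB2HSV);H,S,V=[hsv[...,i].astype(int) for i in range(3)]
    X,Y,Z=P[...,0],P[...,1],P[...,2]
    ok=d>0
    m=ok&(H>45)&(H<80)&(S>100)&(abs(Z)<25)&(Y<-200)&(Y>-420)&(X>400)&(X<650)
    if m.sum()>9: q=P[m];(c,r)=cv2.minEnclosingCircle(q[:,:2].astype(np.float32));print(n,'mat',c,r,np.median(q[:,2]),q[:,:2].mean(0))
    m=ok&((H<16))&(S>90)&(Z>95)&(Z<135)&(X>450)&(X<700)&(Y<0)&(Y>-170)
    if m.sum()>9: q=P[m];print(n,'orange',m.sum(),line(q),q[:,2].max())
    m=ok&(Z>70)&(Z<84)&(S<50)&(V>125)&(X>440)&(X<720)&(abs(Y)<190)
    nn,l=cv2.connectedComponents(m.astype(np.uint8));k=1+np.argmax([(l==i).sum() for i in range(1,nn)]);q=P[l==k]
    print(n,'frame',cv2.minAreaRect(q[:,:2].astype(np.float32)),np.median(q[:,2]))
    m=ok&(Z>210)&(Z<245)&(X>500)&(X<640)&(abs(Y-60)<60)
    if m.sum()>9: q=P[m];print(n,'handle',m.sum(),line(q),np.percentile(q[:,2],[5,50,95]))
    m=ok&(Z>165)&(Z<190)&(X>500)&(X<640)&(abs(Y-60)<60)
    if m.sum()>9: q=P[m];print(n,'lid',m.sum(),cv2.minEnclosingCircle(q[:,:2].astype(np.float32)),np.median(q[:,2]))
    m=ok&(H>100)&(H<125)&(S>140)&(Z>80)&(Z<97)&(X>450)&(X<700)&(abs(Y)<150)
    if m.sum()>9: q=P[m];print(n,'pad',m.sum(),cv2.minAreaRect(q[:,:2].astype(np.float32)),np.median(q[:,2]))
if __name__=='__main__':
    rep('side0.npz','side');rep('top0.npz','top')
E
python3 m.py
```

```text
side mat (520.3128662109375, -307.2908020019531) 51.59352111816406 4.570493302107877 [ 521.00505258 -304.7023838 ]
side orange 295 (array([583.11715751, -80.88971344]), np.float64(159.63277643338682), np.float64(-22.59285236368251), np.float64(22.568457629323596), array([583.1057227 , -80.88546832])) 120.16437751710907
side frame ((574.6014404296875, -3.60015869140625), (200.3279266357422, 300.598388671875), 7.623478889465332) 78.2754829878977
side handle 205 (array([563.69242728,  51.35082058]), np.float64(102.62411178317062), np.float64(-36.38835162607651), np.float64(27.181433743619444), array([562.6863233 ,  55.84299032])) [213.03802896 230.0723427  233.02132037]
side lid 876 ((563.2042236328125, 57.2583122253418), 36.99396896362305) 179.32473488682206
side pad 453 ((564.896484375, 64.99244689941406), (90.43061828613281, 90.25493621826172), 6.996560573577881) 89.14739381183472
top mat (522.9835205078125, -303.6304626464844) 50.86571502685547 4.924992706858802 [ 522.08901191 -303.3573636 ]
top orange 86 (array([585.51950963, -73.63433809]), np.float64(159.82363681402734), np.float64(-22.107881574965926), np.float64(20.949632942045852), array([586.06309621, -73.83408444])) 125.68564127122863
top frame ((577.2637939453125, -0.8261871337890625), (200.2135009765625, 300.2393493652344), 7.62394380569458) 78.60129255502648
top handle 132 (array([565.54354351,  60.72515553]), np.float64(101.15322774481045), np.float64(-32.32886297151333), np.float64(30.54314826601865), array([565.37083499,  61.60114983])) [222.86904392 231.26744213 235.72631921]
top lid 645 ((566.1117553710938, 61.0660400390625), 36.55051040649414) 179.76082852200398
top pad 350 ((566.9151611328125, 69.04708862304688), (87.14228057861328, 86.40220642089844), 7.634249210357666) 89.85394907100635
```

```bash
python3 -m creep '[[[8,-12,10],[0,0,-0.05],1],[[22,-34,22],[0,0,-0.13],1],[[40,-61,36],[0,0,-0.22],1],[[60,-92,50],[0,0,-0.32],1],[[80,-123,60],[0,0,-0.42],1],[[100,-154,70],[0,0,-0.52],1],[[120,-185,75],[0,0,-0.62],1],[[140,-216,80],[0,0,-0.72],1],[[160,-247,80],[0,0,-0.82],1],[[180,-278,80],[0,0,-0.92],1],[[196,-304,80],[0,0,-0.99],1],[[204,-316,80],[0,0,-0.99],1]]'
```

```text
clock: 1.1
position: [436.5, 261.5, 311.1]
ee_rot: [0.069, -0.703, 0.704, -0.069]
contact_force: [-0.4, 0.7, -0.1]
gripper_width: 85.5
```

```bash
python3 -m creep '[[[10,-16,0],[0,0,0],1],[[26,-41,0],[0,0,0],1],[[46,-73,0],[0,0,0],1],[[66,-105,0],[0,0,0],1],[[86,-137,0],[0,0,0],1],[[104,-165,0],[0,0,0],1],[[118,-188,0],[0,0,0],1],[[126,-201,0],[0,0,0],1],[[129,-205,0],[0,0,0],1],[[129,-205,0],[0,0,0],1],[[129,-205,0],[0,0,0],1]]' && python3 - <<'E'
from h import *
from m import rep
from scipy.spatial.transform import Rotation as R
s=arm.read_state();r=R.from_quat(s['ee_rot']).as_matrix();print(s['position'],np.degrees(np.arctan2(r[1,0],r[0,0])),r[:,1])
snap('side','side1');rep('side1.npz','side')
E
```

```text
clock: 2.02
position: [564.4, 59.7, 310.9]
ee_rot: [-0.071, 0.704, -0.704, 0.071]
contact_force: [0.6, 1.0, 0.2]
gripper_width: 85.2
[564.37704717  59.6726603  310.8938132 ] -168.4971545722718 [-8.78855262e-04  3.69039373e-05 -9.99999613e-01]
side mat (520.367919921875, -306.9396057128906) 51.4604606628418 4.633383244954359 [ 520.91558052 -304.69235369]
side orange 288 (array([583.15234598, -80.99725512]), np.float64(160.0094558982599), np.float64(-22.634938703214935), np.float64(22.496654079215688), array([583.08736955, -80.97361778])) 119.42113774204063
side frame ((576.233642578125, -14.024017333984375), (200.78225708007812, 279.49664306640625), 7.562905311584473) 78.23262297815563
side handle 203 (array([563.61047908,  51.76214528]), np.float64(102.48398556953892), np.float64(-34.50233533722853), np.float64(26.84550193857424), array([562.78290277,  55.50004468])) [213.52014752 230.16198364 232.9810874 ]
side lid 886 ((563.2025756835938, 57.48219299316406), 36.98461151123047) 179.26622612171263
side pad 448 ((564.8416748046875, 64.43171691894531), (89.41265869140625, 89.84251403808594), 7.717349529266357) 89.1952046176329
```

View pics/side1.png

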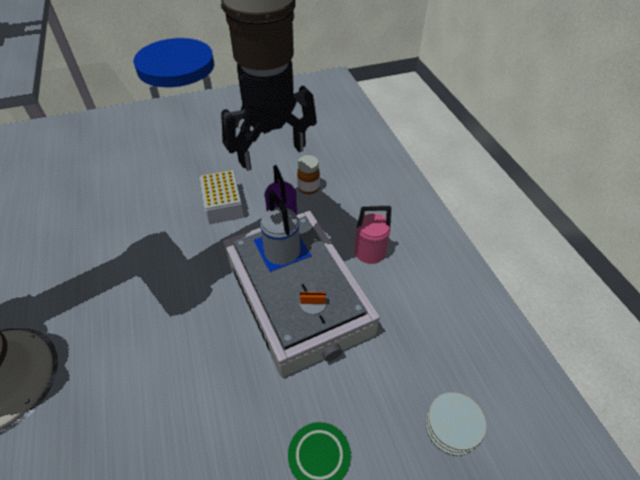

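The picture shows the open jaws at (270,135) straddling the handle plane of the grey canister at (280,215), with the jaw axis across the handle. I'll go down now.

```bash
python3 -m creep '[[[0,0,-10],[0,0,0],1],[[0,0,-28],[0,0,0],1],[[0,0,-48],[0,0,0],1],[[0,0,-66],[0,0,0],1],[[0,0,-82],[0,0,0],1],[[0,0,-94],[0,0,0],1],[[0,0,-101],[0,0,0],1],[[0,0,-103],[0,0,0],1],[[0,0,-103],[0,0,0],1]]' && python3 -m creep '[[[0,0,0],[0,0,0],0.4],[[0,0,0],[0,0,0],0],[[0,0,0],[0,0,0],-0.4],[[0,0,0],[0,0,0],-1],[[0,0,0],[0,0,0],-1],[[0,0,0],[0,0,0],-1],[[0,0,0],[0,0,0],-1],[[0,0,0],[0,0,0],-1],[[0,0,0],[0,0,0],-1],[[0,0,0],[0,0,0],-1]]' && python3 - <<'E'
from h import *
snap('side','side2');snap('top','top2')
E
```

```text
clock: 2.82
position: [564.3, 59.9, 207.9]
ee_rot: [0.072, -0.703, 0.704, -0.071]
contact_force: [-0.1, 1.3, 0.2]
gripper_width: 85.4
clock: 3.65
position: [565.0, 59.5, 208.6]
ee_rot: [0.071, -0.704, 0.704, -0.071]
contact_force: [0.9, -0.3, 0.8]
gripper_width: 8.0
```

View pics/side2.png

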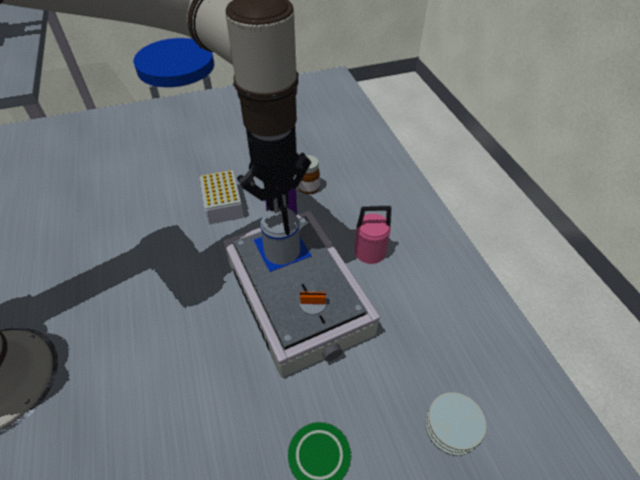

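The fingers have closed on the handle at (284,215), with an opening of 8 mm. I'll lift a little and check the load.

```bash
python3 -m creep '[[[0,0,2],[0,0,0],-1],[[0,0,6],[0,0,0],-1],[[0,0,12],[0,0,0],-1],[[0,0,20],[0,0,0],-1],[[0,0,28],[0,0,0],-1],[[0,0,36],[0,0,0],-1],[[0,0,42],[0,0,0],-1],[[0,0,45],[0,0,0],-1],[[0,0,45],[0,0,0],-1],[[0,0,45],[0,0,0],-1]]' && python3 - <<'E'
from h import *
im,d=snap('side','side3');cv2.imwrite('pics/side3c.png',cv2.resize(im[100:340,180:400],(660,600)[::1])[:,:,::-1])
s=arm.read_state();print(s['contact_force'],s['wrist_torque'])
E
```

```text
clock: 4.58
position: [564.5, 59.5, 253.3]
ee_rot: [-0.071, 0.704, -0.703, 0.071]
contact_force: [-0.2, 0.4, -5.3]
gripper_width: 7.8
[-0.56304119  0.81806669 -4.79118976] [0.00702559 0.03078495 0.01476593]
```

View pics/side3c.png

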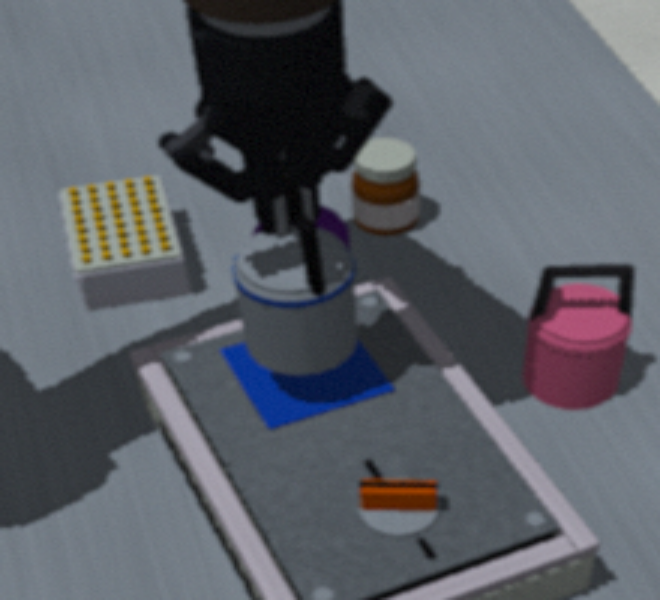

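The canister is up off the pad (crop (300,310)), hanging level, with about 5 N on the wrist. I'll carry it to the mat.

```bash
python3 -m creep '[[[-1,-4,8],[0,0,0],-1],[[-2,-14,16],[0,0,0],-1],[[-4,-32,24],[0,0,0],-1],[[-7,-56,30],[0,0,0],-1],[[-10,-86,30],[0,0,0],-1],[[-14,-118,30],[0,0,0],-1],[[-18,-150,30],[0,0,0],-1],[[-22,-182,30],[0,0,0],-1],[[-25,-212,30],[0,0,0],-1],[[-28,-240,30],[0,0,0],-1],[[-31,-264,30],[0,0,0],-1],[[-34,-286,30],[0,0,0],-1]]' && python3 -m creep '[[[-2,-20,0],[0,0,0],-1],[[-4,-38,0],[0,0,0],-1],[[-6,-53,0],[0,0,0],-1],[[-8,-65,0],[0,0,0],-1],[[-9,-73,0],[0,0,0],-1],[[-9,-78,0],[0,0,0],-1],[[-9,-79,0],[0,0,0],-1],[[-9,-79,0],[0,0,0],-1]]' && python3 - <<'E'
from h import *
for n in('side','top'):
  im,d=snap(n,n+'4')
  P=cloud(n,d);X,Y,Z=[P[...,i] for i in range(3)]
  m=(d>0)&(abs(X-521)<80)&(abs(Y+305)<80)
  q=P[m&(Z<230)&(Z>30)]
  for lo in range(60,230,10):
    r=q[(q[:,2]>lo)&(q[:,2]<=lo+10)]
    if len(r)>10: c,R=cv2.minEnclosingCircle(r[:,:2].astype(np.float32));print(n,lo,len(r),np.round(c,1),round(R,1))
E
```

```text
clock: 5.63
position: [529.9, -229.1, 284.2]
ee_rot: [0.07, -0.703, 0.704, -0.071]
contact_force: [1.1, 0.0, -4.1]
gripper_width: 8.1
clock: 6.3
position: [521.7, -305.5, 283.3]
ee_rot: [-0.071, 0.704, -0.703, 0.071]
contact_force: [-0.1, 0.4, -4.1]
gripper_width: 8.0
side 160 55 [ 515.3 -319.1] 32.9
side 170 118 [ 516.2 -316.6] 34.2
side 180 113 [ 517.  -316.3] 34.2
side 190 134 [ 516.4 -317.5] 33.8
side 200 127 [ 517.7 -313.8] 34.9
side 210 134 [ 515.7 -318. ] 33.6
side 220 143 [ 516.3 -317.5] 33.9
top 170 21 [ 515.9 -290.7] 32.6
top 180 18 [ 519.4 -283.2] 29.7
top 190 31 [ 517.5 -286.3] 31.1
top 200 41 [ 516.7 -292.7] 33.4
top 210 35 [ 513.8 -287.6] 30.9
top 220 32 [ 516.4 -285.2] 29.9
```

View pics/side4.png

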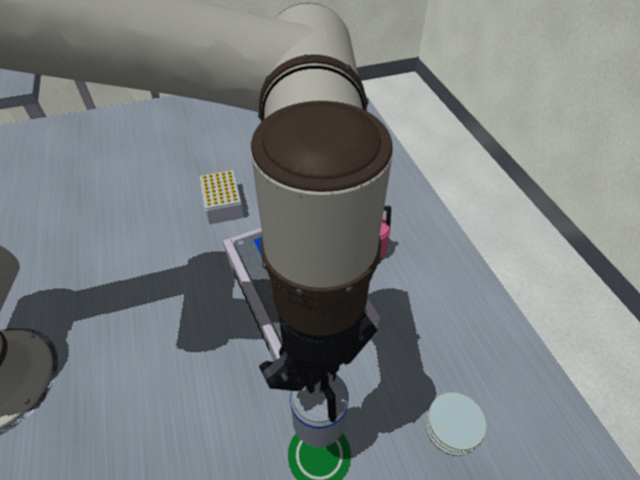

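View pics/top4.png

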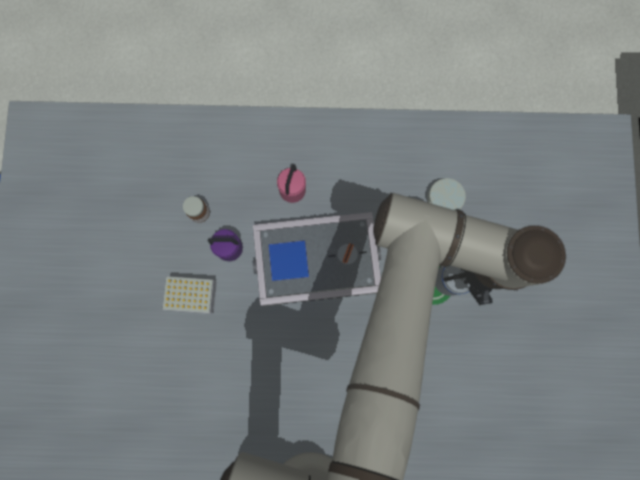

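The canister at side4 (320,410) hangs plumb over the mat at (319,455). Lowering.

```bash
python3 -m creep '[[[0,0,-6],[0,0,0],-1],[[0,0,-20],[0,0,0],-1],[[0,0,-38],[0,0,0],-1],[[0,0,-58],[0,0,0],-1],[[0,0,-78],[0,0,0],-1],[[0,0,-98],[0,0,0],-1],[[0,0,-116],[0,0,0],-1],[[0,0,-131],[0,0,0],-1],[[0,0,-142],[0,0,0],-1],[[0,0,-149],[0,0,0],-1],[[0,0,-152],[0,0,0],-1],[[0,0,-152],[0,0,0],-1]]' && python3 -m creep '[[[0,0,-2],[0,0,0],-1],[[0,0,-4],[0,0,0],-1],[[0,0,-6],[0,0,0],-1],[[0,0,-7],[0,0,0],-1],[[0,0,-8],[0,0,0],-1],[[0,0,-8],[0,0,0],-1]]'
```

```text
clock: 7.4
position: [521.7, -305.4, 131.0]
ee_rot: [-0.071, 0.704, -0.703, 0.071]
contact_force: [-0.7, 0.1, -3.7]
gripper_width: 7.7
clock: 7.9
position: [521.9, -305.7, 123.7]
ee_rot: [0.071, -0.703, 0.704, -0.071]
contact_force: [-0.1, -0.5, -3.5]
gripper_width: 7.5
```

```bash
python3 -m creep '[[[0,0,-0.5],[0,0,0],-1],[[0,0,-1],[0,0,0],-1],[[0,0,-1],[0,0,0],-1],[[0,0,-1],[0,0,0],-1]]'
```

```text
clock: 8.23
position: [522.1, -305.9, 123.6]
ee_rot: [0.071, -0.703, 0.704, -0.072]
contact_force: [-1.5, 0.5, 5.0]
gripper_width: 7.8
```

The canister is on the mat (the vertical force went from -3.5 to +5 N). Releasing and going straight up.

```bash
python3 -m creep '[[[0,0,0.5],[0,0,0],-0.8],[[0,0,0.5],[0,0,0],-0.5],[[0,0,0.5],[0,0,0],0],[[0,0,0.5],[0,0,0],0.5],[[0,0,0.5],[0,0,0],1],[[0,0,0.5],[0,0,0],1],[[0,0,0.5],[0,0,0],1],[[0,0,0.5],[0,0,0],1],[[0,0,0.5],[0,0,0],1]]' && python3 -m creep '[[[0,0,6],[0,0,0],1],[[0,0,18],[0,0,0],1],[[0,0,34],[0,0,0],1],[[0,0,50],[0,0,0],1],[[0,0,66],[0,0,0],1],[[0,0,80],[0,0,0],1],[[0,0,92],[0,0,0],1],[[0,0,99],[0,0,0],1],[[0,0,102],[0,0,0],1],[[0,0,102],[0,0,0],1]]' && python3 - <<'E'
from h import *
im,d=snap('side','side5')
E
```

```text
clock: 8.98
position: [521.7, -305.6, 122.8]
ee_rot: [0.071, -0.704, 0.704, -0.071]
contact_force: [0.7, -0.0, -0.1]
gripper_width: 85.5
clock: 9.82
position: [521.9, -305.6, 225.6]
ee_rot: [0.07, -0.703, 0.704, -0.071]
contact_force: [0.2, 0.2, 0.6]
gripper_width: 85.3
```

View pics/side5.png

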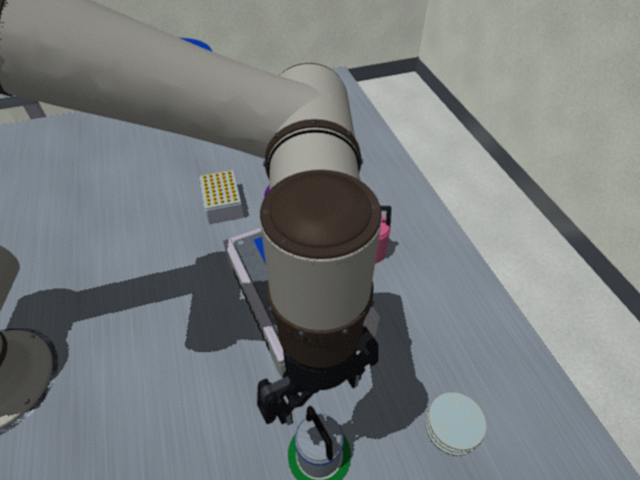

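```bash
python3 -m creep '[[[2,6,0],[0,0,0.06],1],[[6,22,0],[0,0,0.16],1],[[12,46,0],[0,0,0.26],1],[[20,74,0],[0,0,0.36],1],[[28,102,0],[0,0,0.46],1],[[36,130,0],[0,0,0.56],1],[[44,158,0],[0,0,0.66],1],[[51,184,0],[0,0,0.76],1],[[57,206,0],[0,0,0.86],1],[[61,221,0],[0,0,0.95],1],[[64,228.5,0],[0,0,1.017],1],[[64,228.5,0],[0,0,1.017],1]]' && python3 - <<'E'
from h import *
from m import rep
from scipy.spatial.transform import Rotation as R
for n in('side','top'):
  snap(n,n+'6')
  try: rep(n+'6.npz',n)
  except Exception as e: print(e)
s=arm.read_state();r=R.from_quat(s['ee_rot']).as_matrix();print(s['position'],np.degrees(np.arctan2(r[1,0],r[0,0]))%360)
E
```

```text
clock: 10.87
position: [585.7, -75.4, 223.5]
ee_rot: [-0.406, 0.58, -0.579, 0.405]
contact_force: [-0.4, 0.0, 0.9]
gripper_width: 85.4
side mat (520.169677734375, -307.302490234375) 51.373355865478516 4.378559751016155 [ 515.79486308 -319.32556231]
side orange 291 (array([582.93846677, -80.80275923]), np.float64(159.788730062203), np.float64(-22.395272531972683), np.float64(22.769206957531146), array([583.11392149, -80.86735319])) 119.86876308533874
side frame ((580.3987426757812, -49.492401123046875), (199.82252502441406, 208.67013549804688), 7.581632614135742) 78.18018906912789
side pad 1414 ((564.221435546875, 66.0328598022461), (89.93995666503906, 93.24867248535156), 7.249697685241699) 89.33772424670809
top mat (517.9212036132812, -299.5512390136719) 49.3780517578125 4.842716653236721 [ 498.86178091 -284.60489298]
top orange 43 (array([575.37035927, -69.85729362]), np.float64(161.76417792722896), np.float64(-11.026779076280064), np.float64(9.630367173141194), array([576.03349894, -70.07578236])) 121.65829516242593
top frame ((525.7637939453125, -58.14415740966797), (83.23074340820312, 199.3990020751953), 7.684788703918457) 78.4929064560979
top pad 207 ((554.3726196289062, 35.95697021484375), (51.280635833740234, 24.51475715637207), 6.836673736572266) 89.81271352674753
[585.25078697 -76.96450838 223.85563563] 249.715333174151
```

View pics/side6.png

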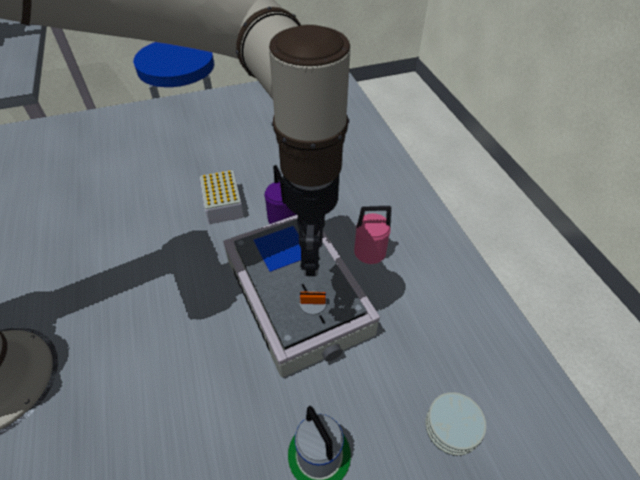

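View pics/top6.png

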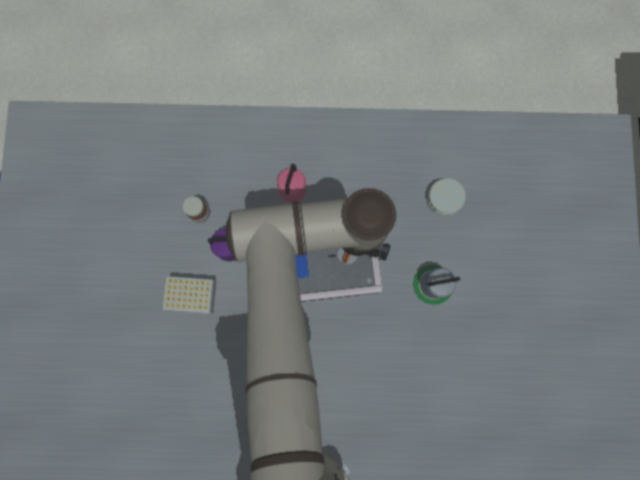

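The canister stands inside the mat (side6 (320,445)), and the gripper is over the orange bar (313,297) with its jaws across it. I'll go down on the bar.

```bash
python3 -m creep '[[[0,0,-10],[0,0,0],1],[[0,0,-28],[0,0,0],1],[[0,0,-48],[0,0,0],1],[[0,0,-68],[0,0,0],1],[[0,0,-86],[0,0,0],1],[[0,0,-102],[0,0,0],1],[[0,0,-115],[0,0,0],1],[[0,0,-124],[0,0,0],1],[[0,0,-129],[0,0,0],1],[[0,0,-129],[0,0,0],1]]' && python3 -m creep '[[[0,0,0],[0,0,0],0.4],[[0,0,0],[0,0,0],0],[[0,0,0],[0,0,0],-0.4],[[0,0,0],[0,0,0],-0.8],[[0,0,0],[0,0,0],-1],[[0,0,0],[0,0,0],-1],[[0,0,0],[0,0,0],-1],[[0,0,0],[0,0,0],-1],[[0,0,0],[0,0,0],-1]]'
```

```text
clock: 11.8
position: [584.8, -77.6, 94.4]
ee_rot: [-0.405, 0.581, -0.58, 0.403]
contact_force: [0.2, -0.1, 0.3]
gripper_width: 85.6
clock: 12.55
position: [586.1, -76.5, 96.4]
ee_rot: [0.404, -0.58, 0.58, -0.405]
contact_force: [-1.1, 4.2, 4.7]
gripper_width: 10.5
```

```bash
python3 -m creep '[[[0,0,0],[0,0,-0.05],-1],[[0,0,0],[0,0,-0.15],-1],[[0,0,0],[0,0,-0.26],-1],[[0,0,0],[0,0,-0.37],-1],[[0,0,0],[0,0,-0.48],-1],[[0,0,0],[0,0,-0.59],-1],[[0,0,0],[0,0,-0.7],-1],[[0,0,0],[0,0,-0.81],-1],[[0,0,0],[0,0,-0.92],-1],[[0,0,0],[0,0,-1.01],-1],[[0,0,0],[0,0,-1.085],-1],[[0,0,0],[0,0,-1.085],-1]]' && python3 -m creep '[[[0,0,0],[0,0,0],-1],[[0,0,0],[0,0,0],-1],[[0,0,0],[0,0,0],-1]]' && python3 - <<'E'
from h import *
from scipy.spatial.transform import Rotation as R
s=arm.read_state();r=R.from_quat(s['ee_rot']).as_matrix();print(s['position'],np.degrees(np.arctan2(r[1,0],r[0,0]))%360,s['wrist_torque'])
E
```

```text
clock: 13.55
position: [585.9, -76.5, 96.4]
ee_rot: [-0.046, 0.706, -0.705, 0.047]
contact_force: [-1.9, 4.5, 5.4]
gripper_width: 10.4
clock: 13.8
position: [585.9, -76.6, 96.4]
ee_rot: [-0.047, 0.706, -0.705, 0.048]
contact_force: [-2.2, 5.1, 4.4]
gripper_width: 10.4
[585.90475539 -76.57430102  96.40351897] 187.74384672687722 [ 1.34720825  0.50694629 -0.10222177]
```

Turned. I'll let go, rise and check the angle.

```bash
python3 -m creep '[[[0,0,0],[0,0,0],-0.7],[[0,0,0],[0,0,0],-0.3],[[0,0,0],[0,0,0],0.2],[[0,0,0],[0,0,0],0.6],[[0,0,0],[0,0,0],1],[[0,0,0],[0,0,0],1],[[0,0,0],[0,0,0],1]]' && python3 -m creep '[[[0,0,8],[0,0,0],1],[[0,0,24],[0,0,0],1],[[0,2,44],[0,0,0],1],[[-3,12,64],[0,0,0],1],[[-6,30,80],[0,0,0],1],[[-9,54,90],[0,0,0],1],[[-12,82,90],[0,0,0],1],[[-15,108,90],[0,0,0],1],[[-17,128,90],[0,0,0],1],[[-18,140,90],[0,0,0],1],[[-19,144,90],[0,0,0],1],[[-19,144,90],[0,0,0],1]]' && python3 - <<'E'
from h import *
from m import rep
for n in('side','top'):
  snap(n,n+'7')
  try: rep(n+'7.npz',n)
  except Exception as e: print(e)
im=np.load('side7.npz')['im'];cv2.imwrite('pics/side7c.png',cv2.resize(im[180:480,210:490],(560,600),interpolation=cv2.INTER_CUBIC)[:,:,::-1])
E
```

```text
clock: 14.38
position: [585.6, -77.2, 95.7]
ee_rot: [0.047, -0.706, 0.706, -0.047]
contact_force: [0.3, 0.4, -0.2]
gripper_width: 83.1
clock: 15.38
position: [566.6, 67.5, 186.1]
ee_rot: [0.047, -0.706, 0.706, -0.048]
contact_force: [-0.2, 0.0, -0.2]
gripper_width: 85.4
side mat (519.9345703125, -307.6732482910156) 51.367347717285156 4.422119394067181 [ 515.78924071 -319.19819135]
side orange 225 (array([582.90672115, -81.56353428]), np.float64(99.10354443112617), np.float64(-25.547395833093017), np.float64(21.162524123827627), array([582.55983581, -79.3987143 ])) 120.29115180252165
side frame ((575.5146484375, -9.755233764648438), (200.65419006347656, 287.9112548828125), 7.548638820648193) 78.20457344291998
side handle 265 (array([566.56592225,  59.4115228 ]), np.float64(8.616439352630465), np.float64(-63.97481219284119), np.float64(61.122671341180514), array([567.97589724,  59.62517529])) [211.62846525 226.05267169 243.5467406 ]
side pad 1548 ((564.77392578125, 64.90074157714844), (90.00727081298828, 92.38510131835938), 7.127058982849121) 89.30386635760925
top mat (515.3363647460938, -296.91546630859375) 47.66847229003906 4.976034328772812 [ 497.48654437 -284.30873901]
top orange 99 (array([585.72080225, -74.07307754]), np.float64(96.3507190009424), np.float64(-20.857962744190353), np.float64(22.200058063869648), array([585.7950296 , -74.74000727])) 121.27646456104321
top frame ((576.8380126953125, -1.0744171142578125), (199.57725524902344, 299.5120544433594), 7.620925426483154) 78.73044155236244
top pad 397 ((558.0288696289062, 67.81321716308594), (68.2669677734375, 86.8876953125), 7.638847827911377) 89.76946581191214
```

View pics/side7c.png

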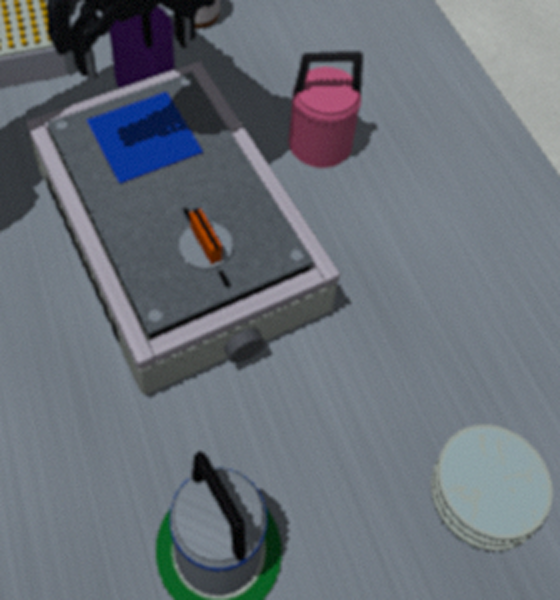

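View pics/top7.png

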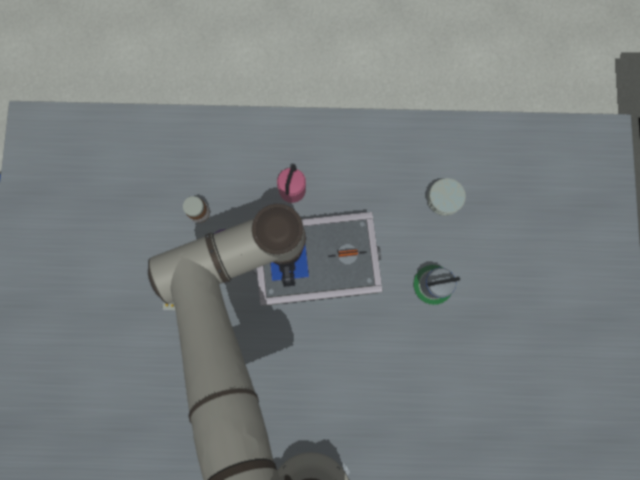

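The slot lines up with the two marks (side7c (205,235); bar at 96.4–99.1° against 97.6° for the unit's y axis), and the canister stands on the mat. Now a check of the canister's centre and uprightness, while I shut the fingers and come down onto the pad.

```bash
python3 - <<'E'
from h import *
for n in('side','top'):
  d=np.load(n+'7.npz')['d'];P=cloud(n,d);X,Y,Z=[P[...,i] for i in range(3)]
  m=(d>0)&(abs(X-521)<70)&(abs(Y+305)<70)
  q=P[m&(Z>90)&(Z<102)];print(n,'lid',cv2.minEnclosingCircle(q[:,:2].astype(np.float32)),np.median(q[:,2]))
  l=q[q[:,2]>93];A=np.c_[l[:,:2]-l[:,:2].mean(0),np.ones(len(l))];print('slope',np.linalg.lstsq(A,l[:,2],rcond=None)[0][:2])
E
python3 -m creep '[[[0,0,-5],[0,0,0],0.5],[[0,0,-15],[0,0,0],0],[[0,0,-28],[0,0,0],-0.5],[[0,0,-40],[0,0,0],-1],[[0,0,-52],[0,0,0],-1],[[0,0,-62],[0,0,0],-1],[[0,0,-70],[0,0,0],-1],[[0,0,-75],[0,0,0],-1],[[0,0,-78],[0,0,0],-1],[[0,0,-80],[0,0,0],-1],[[0,0,-80],[0,0,0],-1],[[0,0,-80],[0,0,0],-1]]'
```

```text
side lid ((519.5659790039062, -308.12548828125), 34.82465744018555) 94.98057100571248
slope [-0.00180591 -0.0024839 ]
top lid ((522.4522094726562, -302.93048095703125), 35.585479736328125) 95.2381000693972
slope [-0.00206923  0.00209603]
clock: 16.48
position: [567.0, 67.1, 106.2]
ee_rot: [-0.047, 0.706, -0.705, 0.047]
contact_force: [-0.6, 0.9, 0.3]
gripper_width: 0.2
```

```bash
python3 -m creep '[[[0,0,-3],[0,0,0],-1],[[0,0,-7],[0,0,0],-1],[[0,0,-11],[0,0,0],-1],[[0,0,-14],[0,0,0],-1],[[0,0,-16],[0,0,0],-1],[[0,0,-18],[0,0,0],-1],[[0,0,-19],[0,0,0],-1],[[0,0,-19],[0,0,0],-1]]' && python3 -m creep '[[[0,0,-1],[0,0,0],-1],[[0,0,-2],[0,0,0],-1],[[0,0,-3],[0,0,0],-1],[[0,0,-4],[0,0,0],-1],[[0,0,-5],[0,0,0],-1],[[0,0,-5],[0,0,0],-1],[[0,0,-5],[0,0,0],-1]]'
```

```text
clock: 17.15
position: [566.4, 66.9, 88.1]
ee_rot: [0.047, -0.705, 0.706, -0.047]
contact_force: [-4.8, 0.6, 9.9]
gripper_width: 0.1
clock: 17.73
position: [566.5, 66.9, 84.0]
ee_rot: [0.047, -0.705, 0.706, -0.047]
contact_force: [-5.3, 0.1, 12.2]
gripper_width: 0.1
```

```bash
python3 -m creep '[[[0,0,-1],[0,0,0],-1],[[0,0,-2],[0,0,0],-1],[[0,0,-3],[0,0,0],-1],[[0,0,-3.5],[0,0,0],-1],[[0,0,-4],[0,0,0],-1],[[0,0,-4],[0,0,0],-1],[[0,0,-4],[0,0,0],-1]]'
```

```text
clock: 18.32
position: [566.5, 66.9, 81.0]
ee_rot: [0.047, -0.705, 0.706, -0.048]
contact_force: [-7.1, 0.0, 18.0]
gripper_width: 0.3
```

```bash
python3 -m creep '[[[0,0,-0.5],[0,0,0],-1],[[0,0,-1],[0,0,0],-1],[[0,0,-1.5],[0,0,0],-1],[[0,0,-1.5],[0,0,0],-1],[[0,0,-1.5],[0,0,0],-1],[[0,0,-1.5],[0,0,0],-1]]' && python3 - <<'E'
from h import *
from m import line
im,d=snap('side','side8');P=cloud('side',d);X,Y,Z=[P[...,i] for i in range(3)]
hsv=cv2.cvtColor(im,cv2.COLOR_RGB2HSV);H,S,V=[hsv[...,i].astype(int) for i in range(3)]
print('pad z',np.median(Z[(H>100)&(H<125)&(S>140)&(Z>70)&(Z<97)&(X>450)&(X<700)&(abs(Y)<150)]))
c,s=np.cos(.133),np.sin(.133);xu=c*(X-576)+s*(Y+2);yu=-s*(X-576)+c*(Y+2)
print('cover z',np.median(Z[(abs(xu)<70)&(yu<-20)&(yu>-45)]),'frame z',np.median(Z[(abs(xu)<80)&(abs(yu+142)<4)]))
q=P[(d>0)&(H<16)&(S>90)&(Z>88)&(Z<125)&(X>450)&(X<700)&(Y<0)&(Y>-170)];print('bar angle',line(q)[1])
cv2.imwrite('pics/side8c.png',cv2.resize(im[180:480,210:490],(560,600),interpolation=cv2.INTER_CUBIC)[:,:,::-1])
print(arm.read_state()['position'],arm.read_state()['contact_force'])
E
```

```text
clock: 18.82
position: [566.5, 66.9, 81.0]
ee_rot: [0.047, -0.705, 0.706, -0.048]
contact_force: [-11.2, 1.5, 25.5]
gripper_width: -0.0
pad z 81.37802105698302
cover z 78.33885678026962 frame z 78.23107400533661
bar angle 99.03882150076748
[566.54619092  66.86973616  80.96320909] [-11.47804541   1.69575053  24.4612734 ]
```

View pics/side8c.png

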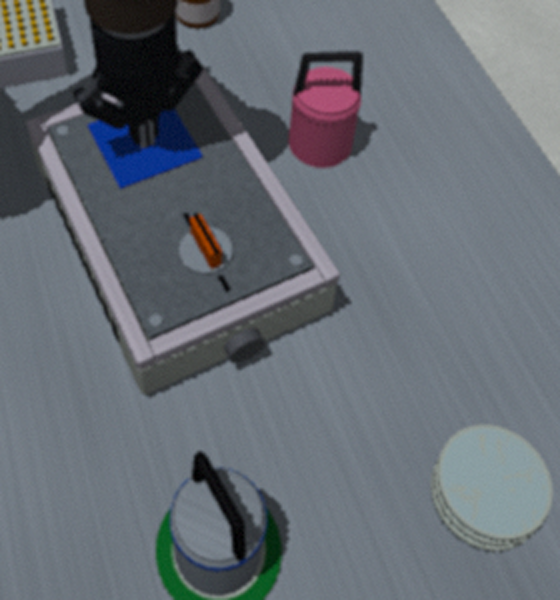

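The cover is flush with the frame (78.3 against 78.2 mm), with about 25 N held on the pad. The slot lines up with the marks and the canister stands on the mat. Handing in.

```bash
python3 -c "
from bench import arm
print(arm.job_done())"
```

```text
the job is handed in; nothing more can be done
None
```

I finished the job and handed it in at about 19 s; the hand-in gives no verdict. I lifted the canister by its handle and stood it upright on the green mat. Then I turned the fastener about 62° clockwise, and I'm holding the cover down with the shut fingers on the blue pad.

**Last checks:**
- **Canister:** its centre was within about 3 mm of the mat's centre in each camera view. It stood level and untouched when checked just before the press, and the last picture still shows it upright there.
- **Fastener:** the bar measures 99.0° in the side view against 97.6° for the marks, so it is off by about 0.02 rad. Before the press the two views gave 99.1° and 96.4°.
- **Cover:** it reads 78.3 mm against 78.2 mm for the frame, so it is flush. The push is about 25 N downward with a sideways part of about 11 N.
- **Bystanders:** I saw no movement of the rack, jar or dishes in the pictures, but I did not measure their positions.

**Disagreement:** the two cameras differ by about 3 mm in x and 3 to 7 mm in y, slightly more than the stated calibration. I used the average of the two for most targets, and nothing failed because of it.

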